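Hitch the grinding tool rest onto its ball stud

ROBOT

A 7-joint arm with a two-finger parallel gripper is mounted at the origin on the work surface. World frame = base frame: x ahead of the robot, y to its left, z up, the work surface at z = 0. Lengths are in m, angles in rad, forces in N, time in s.
With the tool pointing down it reaches from about 0.425 to 0.825 m from the base axis. Payload 3.6 kg.
Tool frame: the origin (TCP) lies at the very end of the fingers, on their centre line; the grasp point (between the pads) lies 19 mm behind it (bot.grip_depth is the distance from the TCP to the grasp point, in m); z points along the fingers, y is the line along which they close (so a half turn about z gives the same grasp; the last joint's range is limited). The gripper opens to 93 mm and grips with 3 to 60 N. Pads are 15 mm wide; open, the fingers measure 128 mm over their backs; the gripper's body (75 mm by 188 mm) begins 65 mm behind the grasp point.
Start: joints at [1.133, 0.615, -0.013, 1.423, 0.008, 1.103, -0.04], TCP at [0.26, -0.596, 0.219] pointing down, gripper open.
Joint ranges: [-3.12, 3.12], [-0.3, 2.06], [-1.34, 1.32], [0.26, 2.42], [-1.36, 4.5], [0.01, 1.98], [-2.84, 2.84]. Speed limits (rad/s): [2.79, 2.79, 3.14, 3.14, 3.14, 3.14, 3.14].

INTERFACE

Orientations are given as a 3x3 rotation matrix whose columns are the frame's x, y, z axes.
In Python, from plant import readout, capture, order, spotter, bot gives the robot as it stands. The module is installed in compiled form; this text tells all that it offers.
- The arm moves only by the shell command python3 -m crank 'ROWS'. ROWS is JSON, a list of rows, each a list of 7 numbers: the opening, from 0 (shut) to 1 (fully open), then the shift along the world's x, y, z in m, then the turn, a rotation vector about the world's x, y, z in degrees. A call has 1 to 12 rows; each row is the pose to reach, as a shift and turn from the pose commanded when the call began; what a row does not reach only later rows make up. A row lasts 1/10 s, in which the tool goes at most 50 mm and 8.59 degrees, less where a joint would pass 70% of its speed; a pose out of reach is approached as far as the arm can. A call with a gripper value outside its range is refused whole. The fingers move at their own pace and stop on an object; the grip force is fixed at half the most. Time passes only in rows, so rows that repeat a pose let the fingers close. It gives the time, the measured TCP pose, the force, the opening and the grip force at its end, in the units of the state.
- readout.state(): the state, without advancing time (a new reading comes with each control period).
- capture(name): name is "scene" or "top" or "wrist"; returns a dict with "pixels" (480x640x3 uint8, red, green, blue), "depth" (480x640 float32, m along the optical axis (not along the pixel's ray), 0 where there is no reading), "fx", "fy", "cx", "cy" (pixels), "world_to_cam" (4x4, takes a point from world to camera coordinates). Camera axes: x right, y up, looking along -z (the intrinsics and any distortion apply to the point x, -y, -z); pixel columns grow to the right and rows downward; lengths in m; the calibration is good to about 2 mm. A picture is of the moment at which its call begins.
- order.finish_job(): hands the job in; it is judged then, once.
Trained networks look in a picture, given as the dict that the camera call returned (one of the last four; its "shot" number tells which), for a name from the list of things; names that differ only in an ending like _2 or _b are one class to them, and where a whole thing is asked for, a point or a joint stands for the part that bears it (a point fixed in the world has none). Each returns a list of dicts, best first, with "score" (0 to 1); they miss things now and then, are a little off and sometimes report something else, mostly with a low value. They report only what shows in the picture. A call takes as long as a camera call.
- spotter.masks_of(picture, label): "pixels" (480x640 bool, what is visible of it).
- spotter.tip_of(picture, label): "xyz" ([x, y, z] in m, in world coordinates, good to about 4 mm: a listed point, or the origin of a listed thing).
The state is a dict: "time": time; "joint_pos": joint angles; "joint_vel": joint speeds; "effort": joint torques, N m; "ee_pos": TCP position; "orientation": TCP orientation; "wrist_force": force on the tool from outside, world axes, zero at the start; "moment": the same for the moment, N m; "grip_width": opening from 0.0 (shut) to 1.0 (fully open); "grasp_force": force on a finger pad.
Only numpy, scipy, OpenCV 4.12 (cv2) and the standard library are available. Lean on these libraries where they do the work, as an engineer would, in place of code of your own. Each camera call takes 0.05 s, during which the arm holds its last target. There are 200 camera calls.

TASK

Raise the locking handle of the tool-rest coupler while it stands in its parking tray, then carry the coupler to the ball stud and lower it gently over the ball, without forcing or dropping it, until it sits fully home and flush on the stud's flange before you let go. Then press the handle right down so that it locks under the ball. Leave the cup, the knife blank and the sanding block where they are.

Things in the scene. Friction and masses are not known exactly. Their poses are not given: they have to be found in the camera images.
- coupler: Tool-rest coupler, loose, 0.7 to 0.95 kg with handle, plain cast aluminium. Origin: centre of its open mouth on the underside; z up, x towards the rest plate, -x towards the handle. Eight-sided body 59 mm across flats, 51 mm high; two hinge cheeks reach to x = -48 mm at y = +-13 mm. It may stand on the ball turned to any yaw, and stands upright by itself on the stud's flange.
- coupler_grip (a point): Centre of the gripping rib, 73.5 mm above the mouth plane on the coupler's vertical axis; axes as the coupler's. The rib is 40 mm along x, 26 mm along y, and reaches from 51 to 96 mm above the mouth plane. Grip it across its 26 mm width (y).
- socket_roof (a point): Roof of the coupler's socket, on its axis 44 mm above the mouth plane. The socket opens downward, 35 mm across flats, 1.5 mm of room round the ball, with a slot at -x for the handle's claw.
- rest_plate (a point): Centre of the top of the flat steel rest plate, 68 (x) by 70 (y) by 5 mm, fixed to the coupler's +x side, 51 mm above the mouth plane, centre 62 mm from the coupler's axis.
- handle (a joint): Angle of the locking handle (rad): 0 = right down, lying level towards the coupler's -x, locked; grows as its free end is raised, stop at 1.0. Stays where it is left (stiff hinge, 0.1 N m, about 1.5 N at the grip point). Above about 0.5 its claw leaves the socket free for the ball.
- handle_hinge (a point): Point on the handle's hinge axis (parallel to coupler y), 34 mm from the coupler's axis towards -x and 34 mm above the mouth plane. A claw below it turns with the handle: with the handle down it lies under the fattest part of the ball; it cannot get there unless the coupler is home, and with it in the socket the ball cannot enter.
- handle_grip (a point): Point in the middle of the handle bar, 85 mm from the hinge towards the free end and 4 mm to the bar's upper side; moves with the handle. The bar is 14 mm wide (coupler y), 10 mm thick and ends 15 mm beyond this point.
- foot: Fixed steel foot of the ball stud, 96 mm across; origin at its centre on the bench. Above: a stem with a flange 100 mm across, a 16 mm neck and a 32 mm steel ball, its top 42 mm above the flange's top face. The flange's top is at an unmeasured 24 to 52 mm above the bench; flange and ball stand 6 mm off the foot's axis in an unknown direction (eccentric bush). The stem does not give.
- cradle: The fixed wooden parking tray in which the coupler stands at the start. Origin: underside, below the coupler's mouth centre; x as the coupler's x (the same yaw). Its floor is 8 mm above the bench, its rims 20 mm above the bench, with about 2 mm room round the coupler; a 20 x 60 mm wooden pillar 84 mm out carries the free end of the rest plate. Lift the coupler straight up. Not fastened: a hard pull on the handle tips it.
- cup: Bystander: steel cup, 68 mm wide and 75 mm high, origin at the centre of its underside.
- blank: Bystander: knife with a dark wooden grip lying flat, 255 mm long, 34 mm wide, 15 mm high; origin on the bench at the root of the blade, x towards the tip.
- block: Bystander: wooden sanding block 100 x 60 x 35 mm, origin at the centre of its underside.

How it is judged:
On the way, in this order (a step that is already met when the one before it is completed fails the run):
1. the handle is raised while the coupler stands in its tray (value of joint handle above 0.5 rad and horizontal distance between coupler and cradle below 0.015 m and height (world z) of coupler below 0.02 m), for 0.1 s.
2. the coupler, still held and with its handle up, rests home on the stud (value of joint handle above 0.3 rad and contact force between the fingers and coupler above 1 N and contact force between coupler and foot above 1 N and horizontal distance between coupler and foot below 0.011 m and z of coupler in the frame of foot below 0.055 m), for 0.1 s.
At the end, for the whole second after the job is handed in: The coupler sits upright (within 0.05 rad) and at rest over the ball, its mouth centre within 11 mm of the foot's axis and 21 to 55 mm above the bench (flush on the flange), and the handle is pressed down to within 0.08 rad of its stop (value of joint handle below 0.08 rad and horizontal distance between coupler and foot below 0.011 m and z of coupler in the frame of foot between 0.021 and 0.055 m and angle between coupler's own z axis and vertical below 0.05 rad and linear speed of coupler below 0.02 m/s); the robot touches nothing.
It fails at once if the coupler presses on the stud with more than 45 N (contact force between coupler and foot above 45 N).
It fails at once if the coupler is let fall, by more than about 1 mm (linear speed of coupler above 0.15 m/s and contact force between the fingers and coupler below 0.1 N).
It fails at once if the cup is moved more than 20 mm (distance of cup from where it was at the start of the episode above 0.02 m).
It fails at once if the knife blank is moved more than 20 mm (distance of blank from where it was at the start of the episode above 0.02 m).
It fails at once if the sanding block is moved more than 20 mm (distance of block from where it was at the start of the episode above 0.02 m).
It also fails if it takes over 72 s, if anything falls off the work surface, if the arm or the gripper's body presses on something with over 40 N, if the wrist force passes 120 N, or if a joint passes its speed limit or range.

## Working session

There is one attempt and no reset: what is moved stays moved. The work goes in short steps, Python scripts to look and compute and a shell command to move; the robot and the scene stay as the last step left them, time stands still between calls to the robot, and variables do not carry over. Pictures are saved under pics/ and viewed, at most 10 in all, crops included, and the job is handed in when it is done.

```bash
mkdir -p pics; cat > h.py <<'E'
import numpy as np, cv2
from plant import readout, capture, order, spotter, bot
def save(p,name): cv2.imwrite('pics/'+name,p["pixels"][:,:,::-1])
def cloud(p):
    d=p["depth"]; v,u=np.mgrid[0:480,0:640]
    x=(u-p["cx"])/p["fx"]*d; y=(v-p["cy"])/p["fy"]*d
    c=np.stack([x,-y,-d,np.ones_like(d)],-1)
    w=c@np.linalg.inv(p["world_to_cam"]).T
    w=w[...,:3]; w[d==0]=np.nan
    return w
def tips(p,names):
    for n in names:
        for r in spotter.tip_of(p,n)[:2]: print(n,np.round(r["xyz"],4),round(r["score"],2))
E
python3 - <<'E'
from h import *
s=readout.state(); print({k:np.round(v,3).tolist() for k,v in s.items()}, bot.grip_depth)
N=["coupler","coupler_grip","rest_plate","handle_hinge","handle_grip","foot","cradle","cup","blank","block"]
for c in ["scene","top"]:
    p=capture(c); save(p,c+"1.png"); print(c); tips(p,N)
E
```

```text
{'time': 0.0, 'joint_pos': [1.133, 0.616, -0.013, 1.425, 0.008, 1.103, -0.04], 'joint_vel': [-0.001, 0.001, 0.0, -0.001, 0.001, 0.001, -0.0], 'effort': [-0.001, -45.894, 0.209, -16.574, -0.061, 0.02, 0.0], 'ee_pos': [0.26, -0.595, 0.217], 'orientation': [[0.916, 0.4, -0.001], [0.4, -0.916, 0.002], [-0.0, -0.003, -1.0]], 'wrist_force': [-0.578, 0.562, -1.062], 'moment': [-0.003, 0.032, 0.004], 'grasp_force': 0.0, 'grip_width': 1.0} 0.0188
scene
coupler [0.6333 0.2237 0.0085] 0.7
coupler [0.5163 0.4226 0.0015] 0.18
coupler_grip [0.6312 0.2228 0.0828] 0.82
coupler_grip [ 0.4926 -0.4352  0.0009] 0.46
rest_plate [0.6964 0.2353 0.0583] 0.85
rest_plate [ 0.7703  0.0063 -0.0016] 0.27
handle_hinge [0.6017 0.2188 0.0446] 0.68
handle_hinge [ 0.5663 -0.2072  0.0012] 0.37
foot [ 5.654e-01 -2.088e-01 -5.000e-04] 0.83
foot [0.636  0.2234 0.0027] 0.57
cradle [6.339e-01 2.231e-01 3.000e-04] 0.72
cup [ 0.7689  0.006  -0.0031] 0.72
blank [0.6343 0.222  0.0021] 0.74
blank [ 0.5146  0.4204 -0.    ] 0.58
block [ 0.4949 -0.4342  0.0032] 0.63
top
coupler [0.6356 0.2213 0.0089] 0.88
coupler [ 0.5691 -0.2073  0.0015] 0.34
coupler_grip [0.637  0.2232 0.0813] 0.64
rest_plate [0.6991 0.2373 0.0613] 0.89
rest_plate [0.6026 0.2202 0.0401] 0.73
handle_hinge [0.6045 0.2225 0.0411] 0.55
handle_grip [0.5184 0.2062 0.0537] 0.72
foot [ 0.5696 -0.2114  0.0017] 0.8
cradle [0.6335 0.2267 0.0503] 0.74
cradle [ 0.6325  0.2221 -0.0026] 0.57
cup [ 0.7674  0.0085 -0.    ] 0.69
blank [ 0.5194  0.4162 -0.006 ] 0.97
block [ 0.4936 -0.4364 -0.0008] 0.94
```

View pics/scene1.png

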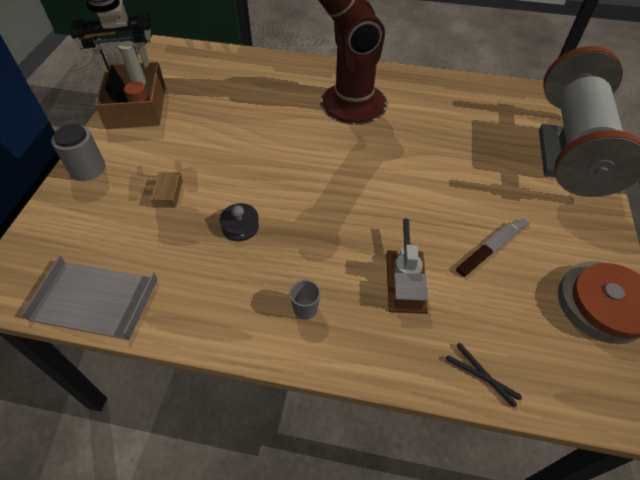

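View pics/top1.png

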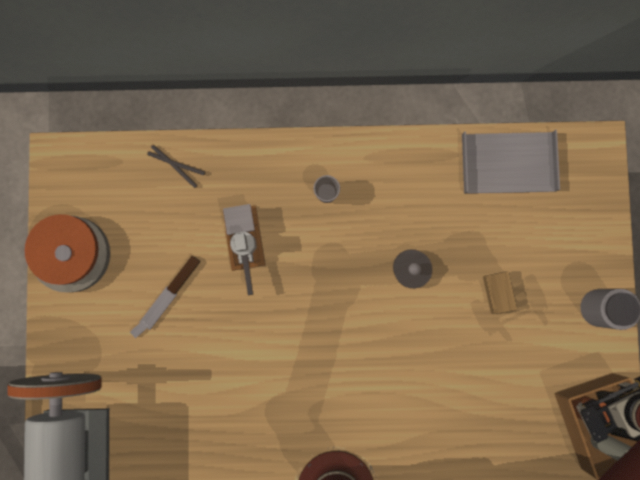

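```bash
python3 - <<'E'
from h import *
p=capture("top"); w=cloud(p)
print(p["world_to_cam"].round(3))
def near(c,r,z0,z1):
    m=(np.hypot(w[...,0]-c[0],w[...,1]-c[1])<r)&(w[...,2]>z0)&(w[...,2]<z1); return w[m]
# stud
a=near((.567,-.21),.08,.015,.2); print("stud hist",np.histogram(a[:,2],bins=np.arange(.015,.12,.005)))
# rib top
b=near((.634,.222),.06,.09,.115); print(len(b),b.mean(0))
r=cv2.minAreaRect((b[:,:2]*1000).astype(np.float32)); print("rib rect",r)
# plate
b=near((.697,.236),.06,.053,.068); print("plate",len(b),b.mean(0)); print(cv2.minAreaRect((b[:,:2]*1000).astype(np.float32)))
# handle
b=near((.53,.205),.045,.03,.08); print("handle",len(b),b.mean(0),b.min(0),b.max(0)); 
if len(b): print(cv2.minAreaRect((b[:,:2]*1000).astype(np.float32)))
E
```

```text
[[-0.022 -1.     0.002  0.029]
 [ 0.997 -0.021  0.076 -0.627]
 [-0.076  0.004  0.997 -1.543]
 [ 0.     0.     0.     1.   ]]
stud hist (array([  9, 151, 573, 299,  15,   0,   0,   6,  11,  45,  49,   9,   3,
         0,   0,   0,   0,   0,   0,   0]), array([0.015, 0.02 , 0.025, 0.03 , 0.035, 0.04 , 0.045, 0.05 , 0.055,
       0.06 , 0.065, 0.07 , 0.075, 0.08 , 0.085, 0.09 , 0.095, 0.1  ,
       0.105, 0.11 , 0.115]))
178 [0.63488692 0.22317166 0.1023901 ]
rib rect ((634.9429321289062, 223.63311767578125), (39.777061462402344, 26.390859603881836), 9.367412567138672)
plate 745 [0.69305401 0.23186519 0.05842872]
((686.3057250976562, 231.25730895996094), (89.78202819824219, 70.65219116210938), 7.637332916259766)
handle 161 [0.538545   0.2092883  0.05585761] [0.50427987 0.19856184 0.04507753] [0.57316849 0.2211267  0.06621442]
((538.576904296875, 209.827392578125), (70.5372314453125, 14.480224609375), 7.6826677322387695)
```

The scene view shows the coupler in its tray at about (408,265) with its handle pointing towards the robot. The stud is at (240,220), the cup at (305,300), the knife at (495,245) and the block at (167,190). The coupler yaw is about 9°. Next I move above the handle and look from close by.

```bash
python3 -m crank '[[1,0.29,0.4,0.03,0,0,-14],[1,0.29,0.4,0.03,0,0,-14],[1,0.29,0.4,0.03,0,0,-14],[1,0.29,0.4,0.03,0,0,-14],[1,0.29,0.4,0.03,0,0,-14],[1,0.29,0.4,0.03,0,0,-14],[1,0.29,0.4,0.03,0,0,-14],[1,0.29,0.4,0.03,0,0,-14],[1,0.29,0.4,0.03,0,0,-14],[1,0.29,0.4,0.03,0,0,-14],[1,0.29,0.4,0.03,0,0,-14]]' && python3 - <<'E'
from h import *
p=capture("wrist"); save(p,"w1.png"); tips(p,["foot"]); w=cloud(p)
a=w.reshape(-1,3); a=a[np.isfinite(a[:,0])]
m=np.hypot(a[:,0]-.567,a[:,1]+.21)<.08
b=a[m]; print(readout.state()["ee_pos"],len(b)); print(np.histogram(b[:,2],bins=np.arange(-.01,.11,.004)))
E
```

```text
time: 2.25
ee_pos: [0.555, -0.1862, 0.249]
orientation: [[0.984, 0.181, 0.004], [0.181, -0.984, 0.006], [0.005, -0.005, -1.0]]
wrist_force: [-0.2, -0.6, 0.3]
grip_width: 0.998
grasp_force: 0.0
foot [ 0.5661 -0.2136  0.0006] 0.75
[ 0.55076741 -0.194296    0.24855923] 80548
(array([   0,   34, 6891,  110,   90,  201,    0,    0,   11, 3945, 1027,
          0,    0,    0,    0,    1,   29,   86,  167,  278,  112,    0,
          0,    0,    0,    0,    0,    0,    0]), array([-0.01 , -0.006, -0.002,  0.002,  0.006,  0.01 ,  0.014,  0.018,
        0.022,  0.026,  0.03 ,  0.034,  0.038,  0.042,  0.046,  0.05 ,
        0.054,  0.058,  0.062,  0.066,  0.07 ,  0.074,  0.078,  0.082,
        0.086,  0.09 ,  0.094,  0.098,  0.102,  0.106]))
```

View pics/w1.png

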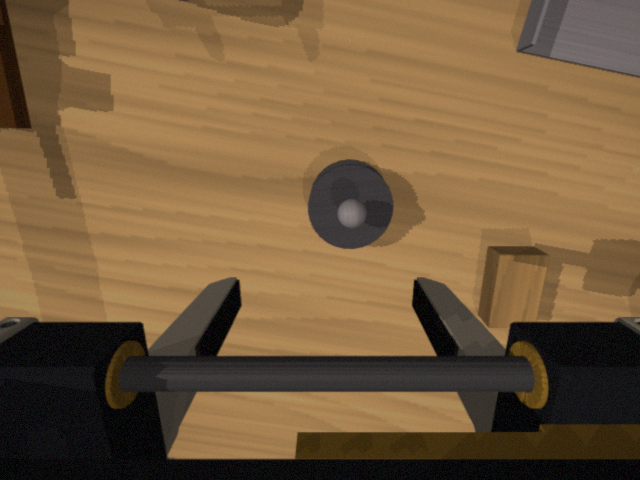

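The stud's flange is centred near (350,203), with the ball at (351,212). I'll fit both accurately, and check where the wrist camera sits relative to the tool.

```bash
cat >> h.py <<'E'
from scipy.optimize import least_squares
def stud(p):
    a=cloud(p).reshape(-1,3); a=a[np.isfinite(a[:,0])]
    d=np.hypot(a[:,0]-.567,a[:,1]+.21); b=a[(d<.08)&(a[:,2]>.020)&(a[:,2]<.05)]
    zf=np.median(b[:,2]); c,r=cv2.minEnclosingCircle((b[:,:2]*1000).astype(np.float32))
    s=a[(d<.04)&(a[:,2]>zf+.024)]
    f=least_squares(lambda q:np.linalg.norm(s-q,axis=1)-.016,s.mean(0)-[0,0,.01],loss='soft_l1',f_scale=.001)
    print("flange z",zf,"circle",np.round(c,1),round(r,1),"ball",f.x.round(4),"n",len(s),"top",np.percentile(s[:,2],98)); return zf,f.x
E
python3 - <<'E'
from h import *
p=capture("wrist"); stud(p)
s=readout.state(); C=np.linalg.inv(p["world_to_cam"]); R=np.array(s["orientation"])
print(s["ee_pos"],"cam in tool",R.T@(C[:3,3]-s["ee_pos"]), "viewdir in tool",R.T@(-C[:3,2]))
stud(capture("top"))
E
```

```text
flange z 0.029407566683221392 circle [ 561.3 -211.3] 50.0 ball [ 0.5762 -0.2193  0.3516] n 40063 top 0.36968525096249616
[ 0.54974327 -0.19632772  0.24852903] cam in tool [ 0.08337053 -0.00291376 -0.16642638] viewdir in tool [-2.91366885e-01  2.52693473e-04  9.56611350e-01]
flange z 0.028390310773160454 circle [ 561.1 -212.8] 48.9 ball [ 0.5579 -0.2055  0.6002] n 1235 top 0.6175333969230268
```

```bash
python3 -m crank '[[1,-0.05,0.38,-0.01,0,0,0],[1,-0.05,0.38,-0.01,0,0,0],[1,-0.05,0.38,-0.01,0,0,0],[1,-0.05,0.38,-0.01,0,0,0],[1,-0.05,0.38,-0.01,0,0,0],[1,-0.05,0.38,-0.01,0,0,0],[1,-0.05,0.38,-0.01,0,0,0],[1,-0.05,0.38,-0.01,0,0,0],[1,-0.05,0.38,-0.01,0,0,0],[1,-0.05,0.38,-0.01,0,0,0],[1,-0.05,0.38,-0.01,0,0,0],[1,-0.05,0.38,-0.01,0,0,0]]' && python3 - <<'E'
from h import *
p=capture("wrist"); save(p,"w2.png"); tips(p,["coupler","coupler_grip","rest_plate","handle_hinge","handle_grip","cradle"])
w=cloud(p); np.save("w2.npy",w); print(readout.state()["ee_pos"])
ms=spotter.masks_of(p,"handle_grip")
for m in ms[:2]: print("mask",m["score"],m["pixels"].sum())
a=w[ms[0]["pixels"]]; a=a[np.isfinite(a[:,0])]
u=np.array([np.cos(np.radians(9.3)),np.sin(np.radians(9.3))]); t=(a[:,:2]-[.635,.2228])@u; n=(a[:,:2]-[.635,.2228])@[-u[1],u[0]]
for lo in np.arange(-.14,-.03,.01):
    k=(t>lo)&(t<lo+.01)
    if k.sum()>5: print(round(lo+.005,3),k.sum(),np.percentile(a[k,2],[10,50,90]).round(4),np.percentile(n[k],[5,50,95]).round(4))
E
```

```text
time: 3.65
ee_pos: [0.5009, 0.1817, 0.2387]
orientation: [[0.987, 0.162, 0.0], [0.162, -0.987, -0.001], [0.0, 0.001, -1.0]]
wrist_force: [-1.2, 0.7, 0.3]
grip_width: 1.002
grasp_force: 0.0
coupler [0.6364 0.2236 0.0114] 0.76
coupler [ 0.5179  0.4247 -0.0011] 0.65
coupler_grip [0.63   0.2246 0.0809] 0.92
handle_hinge [0.6047 0.2197 0.0411] 0.76
handle_grip [0.5242 0.2053 0.0552] 0.71
[0.50023657 0.18412413 0.23866055]
mask 0.73 1498
-0.135 18 [0.0409 0.059  0.0599] [0.0002 0.005  0.0103]
-0.125 123 [0.059  0.06   0.0608] [-0.0013  0.0048  0.011 ]
-0.115 134 [0.058  0.059  0.0601] [-0.0014  0.0047  0.0108]
-0.105 139 [0.0567 0.0579 0.0589] [-0.0022  0.0045  0.0107]
-0.095 139 [0.0554 0.057  0.0581] [-0.0024  0.0043  0.0105]
-0.085 140 [0.055  0.0562 0.0573] [-0.0026  0.0038  0.0104]
-0.075 139 [0.0539 0.0552 0.0564] [-0.0028  0.0041  0.0101]
-0.065 154 [0.0529 0.054  0.0553] [-0.0028  0.0035  0.01  ]
-0.055 143 [0.0518 0.0532 0.0543] [-0.003   0.0029  0.0099]
-0.045 168 [0.0501 0.0522 0.0535] [-0.003   0.0028  0.0098]
-0.035 169 [0.0472 0.0508 0.0521] [-0.0036  0.0027  0.0095]
-0.025 24 [0.0462 0.0474 0.049 ] [-0.0036  0.0023  0.0087]
```

View pics/w2.png

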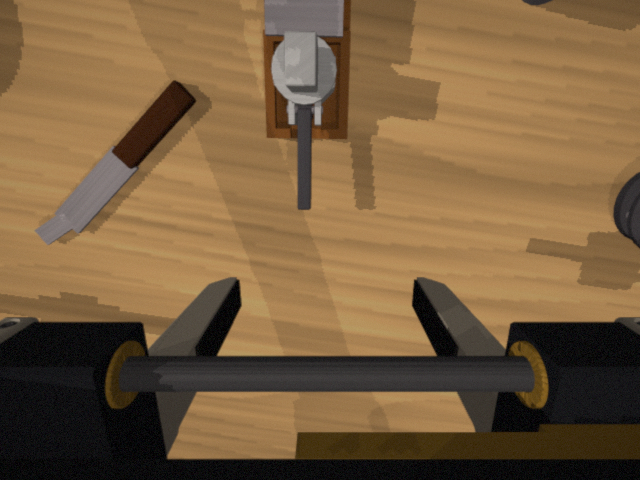

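The handle lies towards the camera from (305,110) to (304,208), raised about 0.1 rad, and the yaw is about 8°. I'll go down part of the way and measure again.

```bash
python3 -m crank '[[1,0.017,0.024,-0.05,0,0,-1.3],[1,0.017,0.024,-0.1,0,0,-1.3],[1,0.017,0.024,-0.14,0,0,-1.3],[1,0.017,0.024,-0.14,0,0,-1.3],[1,0.017,0.024,-0.14,0,0,-1.3],[1,0.017,0.024,-0.14,0,0,-1.3]]' && python3 - <<'E'
from h import *
p=capture("wrist"); save(p,"w3.png")
w=cloud(p); s=readout.state(); print(s["ee_pos"])
R=np.array(s["orientation"]); q=(w-s["ee_pos"])@R   # tool frame
m=(abs(q[...,1])<.03)&(w[...,2]>.04)&(w[...,2]<.085)&(q[...,0]>-.05)&(q[...,0]<.08)
a=q[m]; z=w[m][:,2]
for lo in np.arange(-.05,.08,.01):
    k=(a[:,0]>lo)&(a[:,0]<lo+.01)
    if k.sum()>5: print(round(lo+.005,3),k.sum(),"y",np.percentile(a[k,1],[3,50,97]).round(4),"z",np.percentile(z[k],[10,50,90]).round(4))
E
```

```text
time: 4.65
ee_pos: [0.5192, 0.2091, 0.1013]
orientation: [[0.99, 0.144, 0.005], [0.144, -0.99, 0.002], [0.005, -0.001, -1.0]]
wrist_force: [-0.1, 0.1, 0.5]
grip_width: 0.999
grasp_force: 0.0
[0.51924224 0.20912693 0.10160226]
-0.015 134 y [-0.0065  0.0002  0.0069] z [0.0593 0.0601 0.061 ]
-0.005 302 y [-0.0064  0.0002  0.0069] z [0.0586 0.0596 0.0605]
0.005 308 y [-0.0064  0.0002  0.0068] z [0.0575 0.0586 0.0595]
0.015 314 y [-0.0063  0.0002  0.0067] z [0.0567 0.0577 0.0584]
0.025 325 y [-0.0063  0.0002  0.0067] z [0.0557 0.0567 0.0578]
0.035 329 y [-0.0062  0.0002  0.0066] z [0.0547 0.0558 0.0568]
0.045 349 y [-0.0061  0.0002  0.0072] z [0.0537 0.0548 0.0558]
0.055 352 y [-0.0061  0.0005  0.0071] z [0.0527 0.0538 0.0548]
0.065 391 y [-0.0061  0.0008  0.0071] z [0.0515 0.0529 0.0539]
0.075 746 y [-0.0148  0.0002  0.0157] z [0.0494 0.051  0.0526]
```

View pics/w3.png

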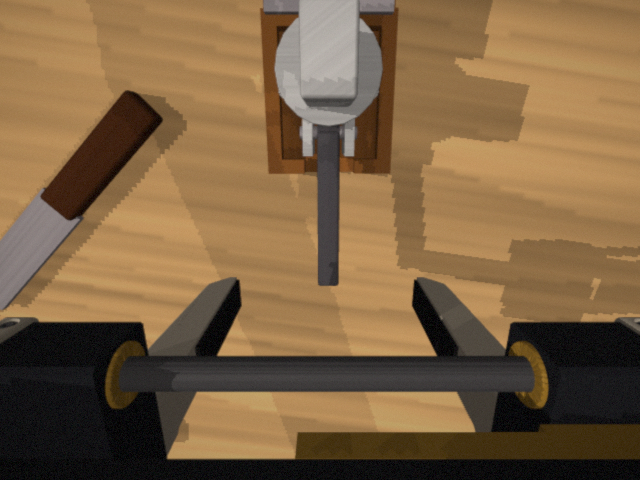

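The bar (columns 318–339) is centred between the fingers, and its free end is 15 mm past the TCP. I'll go down and grip it.

```bash
python3 -m crank '[[1,0,0,-0.04,0,0,0],[1,0,0,-0.066,0,0,0],[1,0,0,-0.066,0,0,0],[0.4,0,0,-0.066,0,0,0],[0.25,0,0,-0.066,0,0,0],[0.1,0,0,-0.066,0,0,0],[0.05,0,0,-0.066,0,0,0],[0.05,0,0,-0.066,0,0,0],[0.05,0,0,-0.066,0,0,0],[0.05,0,0,-0.066,0,0,0]]'; python3 - <<'E'
import numpy as np
# arc offsets from a0=.1; tilt b=0.75*(a-a0)
yaw=np.radians(8.2); a0=.1
def tcp(a,b): return 85*np.array([-np.cos(a),np.sin(a)])+4*np.array([np.sin(a),np.cos(a)])+19*np.array([-np.sin(b),-np.cos(b)])
for a in np.arange(.1,.91,.1):
    b=.75*(a-a0); d=tcp(a,b)-tcp(a0,0)
    print(round(a,2),np.round([d[0]*np.cos(yaw)/1e3,d[0]*np.sin(yaw)/1e3,d[1]/1e3],4),"rot",np.round(np.degrees(b)*np.array([-np.sin(yaw),np.cos(yaw)]),2))
E
```

```text
time: 5.7
ee_pos: [0.5172, 0.2084, 0.0327]
orientation: [[0.99, 0.144, 0.0], [0.144, -0.99, 0.0], [0.0, -0.0, -1.0]]
wrist_force: [-0.2, -0.1, -0.6]
grip_width: 0.445
grasp_force: 0.0
0.1 [0. 0. 0.] rot [-0.  0.]
0.2 [0.0002 0.     0.0084] rot [-0.61  4.25]
0.3 [0.0013 0.0002 0.0167] rot [-1.23  8.51]
0.4 [0.0032 0.0005 0.0248] rot [-1.84 12.76]
0.5 [0.0058 0.0008 0.0326] rot [-2.45 17.01]
0.6 [0.0092 0.0013 0.0402] rot [-3.06 21.27]
0.7 [0.0133 0.0019 0.0472] rot [-3.68 25.52]
0.8 [0.0181 0.0026 0.0539] rot [-4.29 29.77]
0.9 [0.0235 0.0034 0.0599] rot [-4.9  34.03]
```

```bash
python3 -m crank '[[0.05,0,0,0,0,0,0],[0.05,0,0,0,0,0,0],[0.05,0,0,0,0,0,0],[0.05,0,0,0,0,0,0],[0.05,0,0,0,0,0,0],[0.05,0,0,0,0,0,0],[0.05,0,0,0,0,0,0]]'
```

```text
time: 6.4
ee_pos: [0.5172, 0.2083, 0.0326]
orientation: [[0.99, 0.144, -0.0], [0.144, -0.99, -0.0], [-0.0, 0.0, -1.0]]
wrist_force: [-0.1, -0.6, 0.3]
grip_width: 0.144
grasp_force: 30.0
```

```bash
python3 -m crank '[[0.05,0,0,0.004,-0.3,2.1,0],[0.05,0,0,0.0084,-0.6,4.2,0],[0.05,0.0007,0.0001,0.0125,-0.9,6.4,0],[0.05,0.0013,0.0002,0.0167,-1.2,8.5,0],[0.05,0.0022,0.0003,0.0208,-1.5,10.6,0],[0.05,0.0032,0.0005,0.0248,-1.8,12.8,0],[0.05,0.0044,0.0006,0.0288,-2.1,14.9,0],[0.05,0.0058,0.0008,0.0326,-2.4,17,0],[0.05,0.0074,0.001,0.0365,-2.8,19.1,0],[0.05,0.0092,0.0013,0.0402,-3.1,21.3,0],[0.05,0.0092,0.0013,0.0402,-3.1,21.3,0]]'; python3 - <<'E'
from h import *
p=capture("top"); tips(p,["coupler","cradle","handle_grip","coupler_grip"])
print(readout.state()["moment"])
E
```

```text
time: 7.5
ee_pos: [0.5246, 0.2091, 0.0718]
orientation: [[0.918, 0.144, -0.368], [0.134, -0.99, -0.054], [-0.372, 0.001, -0.928]]
wrist_force: [-2.7, -1.6, -1.9]
grip_width: 0.148
grasp_force: 30.0
coupler [0.6366 0.2246 0.0118] 0.73
coupler [0.7015 0.2352 0.0587] 0.58
cradle [0.6336 0.2232 0.0008] 0.67
coupler_grip [0.6345 0.224  0.0804] 0.9
[-0.09380846  0.22821576  0.01818659]
```

```bash
python3 -m crank '[[0.05,0.002,0.0003,0.0036,-0.3,2.1,0],[0.05,0.0041,0.0006,0.007,-0.6,4.2,0],[0.05,0.0065,0.0009,0.0104,-0.9,6.4,0],[0.05,0.0089,0.0013,0.0137,-1.2,8.5,0],[0.05,0.0116,0.0017,0.0168,-1.5,10.6,0],[0.05,0.0116,0.0017,0.0168,-1.5,10.6,0],[0.05,0.0116,0.0017,0.0168,-1.5,10.6,0],[0.4,0.0116,0.0017,0.0168,-1.5,10.6,0],[0.5,0.0116,0.0017,0.0168,-1.5,10.6,0],[0.5,0.0116,0.0017,0.0168,-1.5,10.6,0],[0.5,0.0116,0.0017,0.0168,-1.5,10.6,0],[0.5,0.0116,0.0017,0.0168,-1.5,10.6,0]]'
```

```text
time: 8.95
ee_pos: [0.5383, 0.2115, 0.0898]
orientation: [[0.838, 0.144, -0.527], [0.123, -0.99, -0.076], [-0.532, -0.001, -0.847]]
wrist_force: [-0.6, 0.3, -0.1]
grip_width: 0.489
grasp_force: 0.0
```

```bash
python3 -m crank '[[1,0,0,0.04,0,0,0],[1,0,0,0.08,0,0,0],[1,0,0,0.12,0,0,0],[1,0.06,0.008,0.12,4.5,-31.9,0],[1,0.097,0.0125,0.12,4.5,-31.9,0],[1,0.097,0.0125,0.12,4.5,-31.9,0],[1,0.097,0.0125,0.12,4.5,-31.9,0],[1,0.097,0.0125,0.12,4.5,-31.9,0],[1,0.097,0.0125,0.12,4.5,-31.9,0],[1,0.097,0.0125,0.12,4.5,-31.9,0]]'; python3 - <<'E'
from h import *
p=capture("wrist"); save(p,"w4.png")
w=cloud(p); s=readout.state(); print(s["ee_pos"],np.round(s["orientation"],3))
m=(w[...,2]>.098)&(w[...,2]<.111)&(abs(w[...,0]-.635)<.04)&(abs(w[...,1]-.224)<.03)
b=w[m]; print(len(b),b.mean(0),cv2.minAreaRect((b[:,:2]*1000).astype(np.float32)))
q=(b-s["ee_pos"])@np.array(s["orientation"]); print("tool x,y",np.percentile(q[:,0],[2,98]),np.percentile(q[:,1],[2,98]))
tips(p,["coupler_grip","coupler"])
p=capture("top"); w=cloud(p); u=np.array([.99,.14])
d=(w[...,:2]-[.635,.2235]); t=d@u; n=d@[-.14,.99]
m=(abs(n)<.006)&(t<-.04)&(t>-.13)&(w[...,2]>.03)
for lo in np.arange(-.13,-.04,.01):
    k=m&(t>=lo)&(t<lo+.01); print(round(lo+.005,3),k.sum(),np.median(w[k][:,2]).round(4) if k.any() else '')
E
```

```text
time: 9.95
ee_pos: [0.6366, 0.2239, 0.2098]
orientation: [[0.99, 0.143, 0.001], [0.143, -0.99, -0.001], [0.0, 0.002, -1.0]]
wrist_force: [0.4, 0.3, -0.5]
grip_width: 0.998
grasp_force: 0.0
[0.63663025 0.22386932 0.20953631] [[ 0.99   0.143  0.   ]
 [ 0.143 -0.99  -0.002]
 [ 0.     0.002 -1.   ]]
1428 [0.63950685 0.22658549 0.10398555] ((638.1734619140625, 226.51470947265625), (40.62425994873047, 26.06989860534668), 7.412381172180176)
tool x,y [-0.01667407  0.02178483] [-0.01472681  0.0098095 ]
coupler_grip [0.6386 0.227  0.0803] 0.81
coupler [0.6396 0.2256 0.0116] 0.64
-0.125 21 0.6075
-0.115 28 0.6065
-0.105 35 0.606
-0.095 34 0.6031
-0.085 37 0.6006
-0.075 35 0.5977
-0.065 39 0.5956
-0.055 38 0.5921
-0.045 44 0.5876
```

View pics/w4.png

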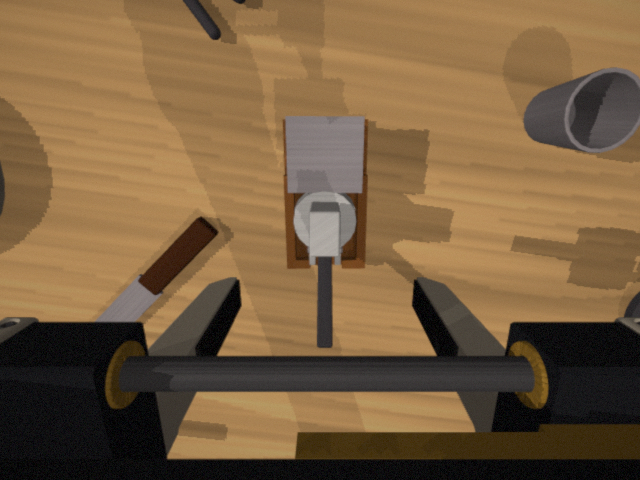

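The handle bar (columns 318–332) is up, and the rib is at about (324,230). It sits 2–3 mm off the tool axis, so I'll correct for that, go down and grip the rib.

```bash
python3 -m crank '[[1,0.002,0.0026,-0.05,0,0,-0.3],[1,0.002,0.0026,-0.09,0,0,-0.3],[1,0.002,0.0026,-0.12,0,0,-0.3],[1,0.002,0.0026,-0.143,0,0,-0.3],[0.5,0.002,0.0026,-0.143,0,0,-0.3],[0.2,0.002,0.0026,-0.143,0,0,-0.3],[0.2,0.002,0.0026,-0.143,0,0,-0.3],[0.2,0.002,0.0026,-0.143,0,0,-0.3],[0.2,0.002,0.0026,-0.143,0,0,-0.3],[0.2,0.002,0.0026,-0.143,0,0,-0.3],[0.2,0.002,0.0026,-0.143,0,0,-0.3],[0.2,0.002,0.0026,-0.143,0,0,-0.3]]';python3 -m crank '[[0.1,0,0,0,0,0,0],[0.1,0,0,0,0,0,0],[0.1,0,0,0,0,0,0],[0.1,0,0,0,0,0,0],[0.1,0,0,0,0,0,0],[0.1,0,0,0,0,0,0]]'
```

```text
time: 11.35
ee_pos: [0.637, 0.2265, 0.0668]
orientation: [[0.99, 0.139, 0.0], [0.139, -0.99, -0.002], [-0.0, 0.002, -1.0]]
wrist_force: [0.2, 0.2, 0.4]
grip_width: 0.359
grasp_force: 0.0
time: 11.95
ee_pos: [0.637, 0.2258, 0.0667]
orientation: [[0.99, 0.138, -0.0], [0.138, -0.99, -0.003], [-0.0, 0.003, -1.0]]
wrist_force: [0.2, -2.5, 2.0]
grip_width: 0.277
grasp_force: 30.0
```

```bash
python3 -m crank '[[0.1,0,0,0.01,0,0,0],[0.1,0,0,0.02,0,0,0],[0.1,0,0,0.03,0,0,0],[0.1,0,0,0.05,0,0,0],[0.1,0,0,0.08,0,0,0],[0.1,0,0,0.11,0,0,0],[0.1,0,0,0.14,0,0,0],[0.1,0,0,0.14,0,0,0],[0.1,0,0,0.14,0,0,0],[0.1,0,0,0.14,0,0,0]]'; python3 - <<'E'
from h import *
p=capture("scene"); save(p,"s2.png"); s=readout.state(); print(s["ee_pos"])
tips(p,["coupler","cradle","handle_hinge","handle_grip","coupler_grip","rest_plate"])
p=capture("wrist"); save(p,"w5.png"); tips(p,["coupler","handle_hinge","handle_grip","rest_plate"])
w=cloud(p); q=(w-s["ee_pos"])@np.array(s["orientation"])
b=q[(abs(q[...,0]-.06)<.05)&(abs(q[...,1])<.05)&(abs(q[...,2]-.007)<.015)]
print(len(b)); A=np.c_[b[:,:2],np.ones(len(b))]; c=np.linalg.lstsq(A,b[:,2],rcond=None)[0]; print("plate plane in tool",c, cv2.minAreaRect((b[:,:2]*1000).astype(np.float32)))
E
```

```text
time: 12.95
ee_pos: [0.635, 0.2259, 0.2038]
orientation: [[0.99, 0.139, -0.006], [0.139, -0.99, -0.004], [-0.006, 0.003, -1.0]]
wrist_force: [-0.8, -0.4, -8.7]
grip_width: 0.276
grasp_force: 30.0
[0.63517087 0.22579533 0.20365164]
coupler [0.6337 0.2262 0.1463] 0.7
cradle [ 6.347e-01  2.226e-01 -4.000e-04] 0.97
handle_hinge [0.6334 0.2198 0.0027] 0.18
coupler_grip [0.6306 0.2257 0.2181] 0.9
rest_plate [0.6983 0.2369 0.1948] 0.88
coupler [0.6391 0.2238 0.1496] 0.94
rest_plate [0.696  0.237  0.1971] 0.85
21495
plate plane in tool [ 5.91220021e-04 -6.53076894e-05  4.75571991e-03] ((54.47520065307617, -1.2127723693847656), (88.90577697753906, 70.3921127319336), 0.004493272863328457)
```

View pics/s2.png

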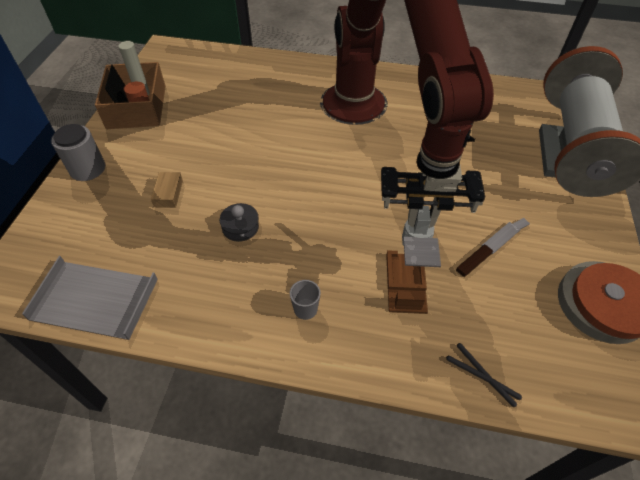

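The coupler hangs level at (420,230), clear of the tray, with its handle still up. I'll carry it beside the stud so the ball shows past the rest plate, and measure with the same wrist camera.

```bash
sed -i 's/(a\[:,2\]>zf+.024)/(a[:,2]>zf+.024)\&(a[:,2]<zf+.055)/' h.py
python3 -m crank '[[0.1,-0.005,-0.015,0,0,0,0],[0.1,-0.015,-0.045,0,0,0,0],[0.1,-0.025,-0.08,0,0,0,0],[0.1,-0.038,-0.12,0,0,0,0],[0.1,-0.051,-0.16,0,0,0,0],[0.1,-0.064,-0.2,0,0,0,0],[0.1,-0.077,-0.24,0,0,0,0],[0.1,-0.09,-0.28,0,0,0,0],[0.1,-0.102,-0.318,0,0,0,0],[0.1,-0.11,-0.343,0,0,0,0],[0.1,-0.115,-0.358,0,0,0,0],[0.1,-0.115,-0.358,0,0,0,0]]'; python3 -m crank '[[0.1,0,0,0,0,0,0],[0.1,0,0,0,0,0,0],[0.1,0,0,0,0,0,0]]'; python3 - <<'E'
from h import *
p=capture("wrist"); save(p,"w6.png"); s=readout.state(); e=np.array(s["ee_pos"]); R=np.array(s["orientation"]); print(e)
zf,b=stud(p); print("ball in tool",R.T@(b-e))
w=cloud(p); a=w[np.isfinite(w[...,0])]
f=a[(abs(a[:,2]-zf)<.004)&(np.hypot(a[:,0]-.561,a[:,1]+.212)<.07)]
q=(w-e)@R; k=q[(abs(q[...,0]-.07)<.04)&(abs(q[...,1])<.05)&(abs(q[...,2]-.005)<.004)]
k=k.reshape(-1,3); print("plate far",np.percentile(k[:,0],[50,99]),"y",np.percentile(k[:,1],[1,50,99]),"z",np.median(k[:,2]), len(k))
for c in ["top","scene"]: print(c); stud(capture(c))
E
```

```text
time: 14.75
ee_pos: [0.5209, -0.1359, 0.2073]
orientation: [[0.991, 0.132, 0.0], [0.132, -0.991, -0.005], [-0.0, 0.005, -1.0]]
wrist_force: [0.3, -0.4, -7.5]
grip_width: 0.276
grasp_force: 30.0
time: 15.05
ee_pos: [0.5226, -0.1296, 0.2067]
orientation: [[0.99, 0.142, 0.001], [0.142, -0.99, -0.001], [0.0, 0.001, -1.0]]
wrist_force: [0.1, -0.2, -6.8]
grip_width: 0.284
grasp_force: 30.0
[ 0.52249382 -0.12994882  0.20668542]
flange z 0.029412026983274497 circle [ 561.2 -211.5] 49.9 ball [ 0.561  -0.2115  0.0553] n 917 top 0.0716854990903632
ball in tool [0.02655062 0.08597256 0.15148316]
plate far [0.06656766 0.09671568] y [-0.03553108 -0.00140836  0.03303504] z 0.0072623365642236 18544
toph.py:20: RuntimeWarning: Mean of empty slice.
  f=least_squares(lambda q:np.linalg.norm(s-q,axis=1)-.016,s.mean(0)-[0,0,.01],loss='soft_l1',f_scale=.001)
  ret = um.true_divide(
Traceback (most recent call last):
  File "h.py", line 20, in stud
    f=least_squares(lambda q:np.linalg.norm(s-q,axis=1)-.016,s.mean(0)-[0,0,.01],loss='soft_l1',f_scale=.001)
ValueError: Initial guess is outside of provided bounds
```

View pics/w6.png

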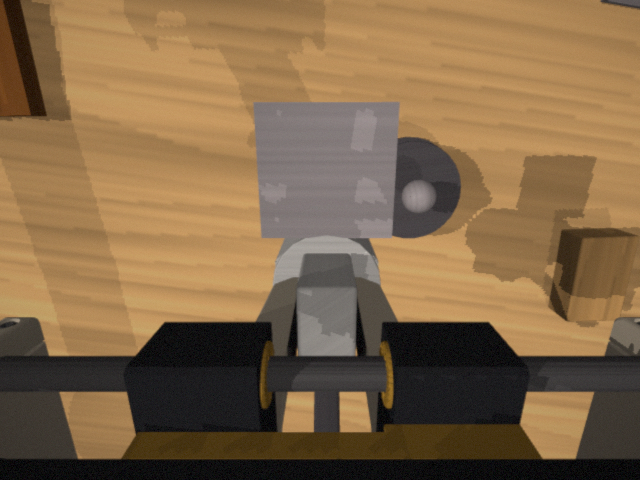

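The ball is at (419,197) beside the rest plate. All views agree it is at about (0.561, −0.212), with the flange top at 29.4 mm. Next I move over it, staying clear.

```bash
python3 -m crank '[[0.1,0.01,-0.022,0,0,0,0],[0.1,0.02,-0.045,0,0,0,0],[0.1,0.03,-0.066,0,0,0,0],[0.1,0.0373,-0.0828,0,0,0,0],[0.1,0.0373,-0.0828,0,0,0,0],[0.1,0.0373,-0.0828,-0.02,0,0,0],[0.1,0.0373,-0.0828,-0.04,0,0,0],[0.1,0.0373,-0.0828,-0.06,0,0,0],[0.1,0.0373,-0.0828,-0.067,0,0,0],[0.1,0.0373,-0.0828,-0.067,0,0,0],[0.1,0.0373,-0.0828,-0.067,0,0,0],[0.1,0.0373,-0.0828,-0.067,0,0,0]]'; python3 - <<'E'
from h import *
s=readout.state(); print(s["ee_pos"],s["wrist_force"],s["moment"])
p=capture("scene"); save(p,"s3.png"); cv2.imwrite("pics/s3c.png",cv2.resize(p["pixels"][120:280,140:350,::-1],None,fx=3.5,fy=3.5))
E
```

```text
time: 16.35
ee_pos: [0.5604, -0.2145, 0.141]
orientation: [[0.99, 0.139, 0.003], [0.139, -0.99, -0.003], [0.002, 0.003, -1.0]]
wrist_force: [0.4, -0.1, -7.4]
grip_width: 0.277
grasp_force: 30.0
[ 0.56038548 -0.21448335  0.14104571] [ 0.37260127 -0.14458089 -7.40754859] [ 0.05462757  0.01895694 -0.00083026]
```

View pics/s3c.png

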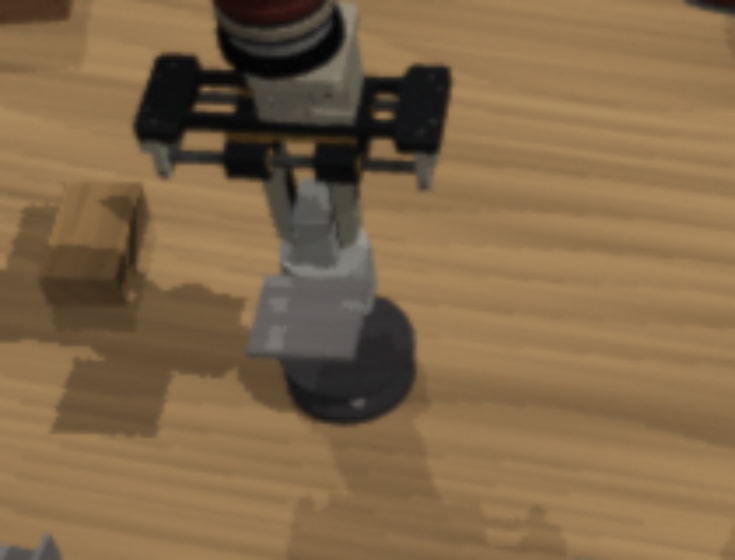

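The coupler hangs over the stud. I'll correct the 2 mm offset in y and lower slowly.

```bash
python3 -m crank '[[0.1,-0.0006,0.0018,0,0,0,0],[0.1,-0.0006,0.0018,0,0,0,0],[0.1,-0.0006,0.0018,-0.003,0,0,0],[0.1,-0.0006,0.0018,-0.006,0,0,0],[0.1,-0.0006,0.0018,-0.009,0,0,0],[0.1,-0.0006,0.0018,-0.009,0,0,0],[0.1,-0.0006,0.0018,-0.009,0,0,0]]';python3 -m crank '[[0.1,0,0,-0.002,0,0,0],[0.1,0,0,-0.004,0,0,0],[0.1,0,0,-0.006,0,0,0],[0.1,0,0,-0.006,0,0,0]]'
```

```text
time: 17.1
ee_pos: [0.5586, -0.2125, 0.1304]
orientation: [[0.99, 0.139, -0.0], [0.139, -0.99, -0.001], [-0.001, 0.001, -1.0]]
wrist_force: [-0.8, 0.5, -8.0]
grip_width: 0.277
grasp_force: 30.0
time: 17.5
ee_pos: [0.5584, -0.2125, 0.1242]
orientation: [[0.99, 0.139, -0.001], [0.139, -0.99, -0.001], [-0.001, 0.001, -1.0]]
wrist_force: [0.9, -0.4, -9.0]
grip_width: 0.279
grasp_force: 30.0
```

```bash
python3 -m crank '[[0.1,0.0012,-0.0002,0,0,0,0],[0.1,0.0012,-0.0002,-0.002,0,0,0],[0.1,0.0012,-0.0002,-0.004,0,0,0],[0.1,0.0012,-0.0002,-0.004,0,0,0]]';python3 -m crank '[[0.1,0,0,-0.002,0,0,0],[0.1,0,0,-0.004,0,0,0],[0.1,0,0,-0.004,0,0,0]]'; python3 -m crank '[[0.1,0,0,-0.002,0,0,0],[0.1,0,0,-0.004,0,0,0],[0.1,0,0,-0.004,0,0,0]]'
```

```text
time: 17.9
ee_pos: [0.5595, -0.2126, 0.1202]
orientation: [[0.99, 0.139, -0.001], [0.139, -0.99, -0.001], [-0.001, 0.001, -1.0]]
wrist_force: [-0.4, -0.2, -7.5]
grip_width: 0.276
grasp_force: 30.0
time: 18.2
ee_pos: [0.5596, -0.2126, 0.1162]
orientation: [[0.99, 0.139, -0.001], [0.139, -0.99, -0.001], [-0.001, 0.001, -1.0]]
wrist_force: [0.3, -0.7, -8.4]
grip_width: 0.278
grasp_force: 30.0
time: 18.5
ee_pos: [0.5596, -0.2126, 0.1123]
orientation: [[0.99, 0.139, -0.001], [0.139, -0.99, -0.001], [-0.001, 0.001, -1.0]]
wrist_force: [-0.2, -0.5, -8.3]
grip_width: 0.277
grasp_force: 30.0
```

The ball's widest part is inside the mouth with no side force. I'll keep lowering.

```bash
python3 -m crank '[[0.1,0,0,-0.002,0,0,0],[0.1,0,0,-0.004,0,0,0],[0.1,0,0,-0.006,0,0,0],[0.1,0,0,-0.008,0,0,0],[0.1,0,0,-0.008,0,0,0]]';python3 -m crank '[[0.1,0,0,-0.002,0,0,0],[0.1,0,0,-0.004,0,0,0],[0.1,0,0,-0.006,0,0,0],[0.1,0,0,-0.008,0,0,0],[0.1,0,0,-0.008,0,0,0]]'; python3 -m crank '[[0.1,0,0,-0.001,0,0,0],[0.1,0,0,-0.003,0,0,0],[0.1,0,0,-0.005,0,0,0],[0.1,0,0,-0.005,0,0,0]]'
```

```text
time: 19.0
ee_pos: [0.5596, -0.2126, 0.1042]
orientation: [[0.99, 0.139, -0.001], [0.139, -0.99, -0.001], [-0.001, 0.001, -1.0]]
wrist_force: [-0.3, 0.4, -7.4]
grip_width: 0.28
grasp_force: 30.0
time: 19.5
ee_pos: [0.5596, -0.2126, 0.0962]
orientation: [[0.99, 0.139, -0.001], [0.139, -0.99, -0.001], [-0.001, 0.001, -1.0]]
wrist_force: [0.1, 0.9, -7.5]
grip_width: 0.278
grasp_force: 30.0
time: 19.9
ee_pos: [0.5596, -0.2126, 0.0912]
orientation: [[0.99, 0.139, -0.001], [0.139, -0.99, -0.001], [-0.001, 0.001, -1.0]]
wrist_force: [-0.2, -0.9, -7.8]
grip_width: 0.279
grasp_force: 30.0
```

Expected contact is at TCP z of about 0.088, so I'll use half-millimetre steps from here and watch the force.

```bash
python3 -m crank '[[0.1,0,0,-0.0007,0,0,0],[0.1,0,0,-0.0015,0,0,0],[0.1,0,0,-0.0015,0,0,0]]';python3 -m crank '[[0.1,0,0,-0.0005,0,0,0],[0.1,0,0,-0.001,0,0,0]]'; python3 -m crank '[[0.1,0,0,-0.0005,0,0,0],[0.1,0,0,-0.0005,0,0,0]]';python3 -m crank '[[0.1,0,0,-0.0005,0,0,0],[0.1,0,0,-0.0005,0,0,0]]'
```

```text
time: 20.2
ee_pos: [0.5598, -0.2127, 0.09]
orientation: [[0.99, 0.139, -0.0], [0.139, -0.99, -0.002], [-0.0, 0.002, -1.0]]
wrist_force: [0.1, 0.7, -7.0]
grip_width: 0.277
grasp_force: 30.0
time: 20.4
ee_pos: [0.5599, -0.2128, 0.0892]
orientation: [[0.99, 0.139, 0.0], [0.139, -0.99, -0.002], [-0.0, 0.002, -1.0]]
wrist_force: [-0.2, -0.2, -8.4]
grip_width: 0.278
grasp_force: 30.0
time: 20.6
ee_pos: [0.5598, -0.2127, 0.0886]
orientation: [[0.99, 0.139, -0.0], [0.139, -0.99, -0.002], [-0.0, 0.002, -1.0]]
wrist_force: [-0.3, 0.2, -7.4]
grip_width: 0.277
grasp_force: 30.0
time: 20.8
ee_pos: [0.5598, -0.2127, 0.0881]
orientation: [[0.99, 0.139, -0.0], [0.139, -0.99, -0.002], [-0.0, 0.002, -1.0]]
wrist_force: [-1.0, -0.2, -8.2]
grip_width: 0.275
grasp_force: 30.0
```

```bash
for i in 1 2 3 4; do python3 -m crank '[[0.1,0,0,-0.0003,0,0,0],[0.1,0,0,-0.0003,0,0,0]]' | grep -E "ee_pos|wrist"; done
```

```text
ee_pos: [0.5599, -0.2127, 0.0879]
wrist_force: [0.5, -0.3, -7.3]
ee_pos: [0.5599, -0.2127, 0.0878]
wrist_force: [-0.2, 0.6, -5.6]
ee_pos: [0.56, -0.2127, 0.0878]
wrist_force: [-1.5, 0.1, -2.1]
ee_pos: [0.56, -0.2128, 0.0878]
wrist_force: [-3.4, -0.1, 1.7]
```

It is home. TCP z has stopped at 0.0878 (mouth at 29 mm, the flange height), and the stud now carries the weight. I'll hold for a moment, then release.

```bash
python3 -m crank '[[0.1,0,0,0,0,0,0],[0.1,0,0,0,0,0,0],[0.1,0,0,0,0,0,0]]' | grep -E "ee_pos|wrist|grip"; python3 -m crank '[[0.4,0,0,0,0,0,0],[0.5,0,0,0,0,0,0],[0.7,0,0,0,0,0,0],[0.8,0,0,0,0,0,0],[0.8,0,0,0,0,0,0],[0.8,0,0,0,0,0,0],[0.8,0,0,0,0,0,0]]'
```

```text
ee_pos: [0.56, -0.2128, 0.0877]
wrist_force: [-3.2, 1.7, 5.2]
grip_width: 0.275
time: 22.6
ee_pos: [0.5599, -0.2127, 0.0869]
orientation: [[0.99, 0.139, 0.0], [0.139, -0.99, -0.002], [-0.0, 0.002, -1.0]]
wrist_force: [0.0, -0.7, 0.7]
grip_width: 0.791
grasp_force: 0.0
```

```bash
python3 -m crank '[[0.8,0,0,0.01,0,0,0],[0.8,0,0,0.03,0,0,0],[0.8,0,0,0.07,0,0,0],[0.8,0,0,0.11,0,0,0],[0.3,0,0,0.13,0,0,0],[0,-0.04,-0.006,0.13,0,0,0],[0,-0.09,-0.0125,0.13,0,0,0],[0,-0.09,-0.0125,0.13,0,0,0],[0,-0.09,-0.0125,0.13,0,0,0],[0,-0.09,-0.0125,0.13,0,0,0],[0,-0.09,-0.0125,0.13,0,0,0],[0,-0.09,-0.0125,0.13,0,0,0]]'; python3 - <<'E'
from h import *
p=capture("wrist"); save(p,"w7.png"); s=readout.state(); e=np.array(s["ee_pos"]); R=np.array(s["orientation"]); print(e)
tips(p,["coupler","handle_hinge","handle_grip","rest_plate","coupler_grip"])
w=cloud(p); y=np.radians(8); d=w[...,:2]-[.561,-.2125]; t=d@[np.cos(y),np.sin(y)]; n=d@[-np.sin(y),np.cos(y)]
m=(abs(n)<.014)&(t<-.045)&(t>-.13)&(w[...,2]>.05)&(w[...,2]<.17)
for lo in np.arange(-.13,-.04,.01):
    k=m&(t>=lo)&(t<lo+.01)
    if k.sum()>5: print(round(lo+.005,3),k.sum(),np.median(w[k][:,2]).round(4),np.percentile(n[k],[5,50,95]).round(4))
k=(abs(n)<.04)&(t>.03)&(t<.095)&(abs(w[...,2]-.08)<.012); b=w[k]; c=np.linalg.lstsq(np.c_[b[:,:2]-b[:,:2].mean(0),np.ones(len(b))],b[:,2],rcond=None)[0]; print("plate slope",c,len(b))
E
```

```text
time: 23.8
ee_pos: [0.4712, -0.2249, 0.217]
orientation: [[0.99, 0.14, 0.001], [0.14, -0.99, -0.002], [0.001, 0.002, -1.0]]
wrist_force: [-0.2, 0.1, -0.3]
grip_width: 0.159
grasp_force: 0.0
[ 0.47088164 -0.22491803  0.21685897]
coupler [ 0.5599 -0.2118  0.03  ] 0.58
handle_hinge [ 0.5286 -0.214   0.0618] 0.85
handle_grip [ 0.4791 -0.2257  0.1288] 0.55
rest_plate [ 0.6222 -0.2013  0.0797] 0.62
coupler_grip [ 0.559  -0.2159  0.1013] 0.77
-0.105 18 0.1375 [-0.0051  0.0001  0.006 ]
-0.095 243 0.1395 [-0.0056  0.0012  0.0073]
-0.085 285 0.1309 [-0.0057  0.0004  0.0067]
-0.075 258 0.1202 [-0.006   0.0004  0.0068]
-0.065 248 0.1093 [-0.0062  0.0004  0.0069]
-0.055 219 0.0992 [-0.0056  0.0004  0.0071]
-0.045 141 0.0899 [-0.0116  0.0003  0.0121]
plate slope [ 0.00059287 -0.00035795  0.08043327] 7515
```

View pics/w7.png

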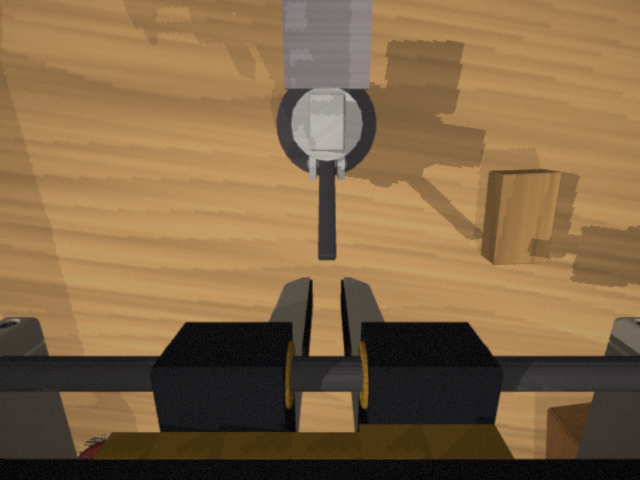

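The coupler stands level on the stud and the handle (column 326) is up at about 0.78 rad, in line with the tool. I'll work out the pressing arc.

```bash
python3 - <<'E'
import numpy as np
for a in np.arange(.8,-.01,-.1):
    t=-.034-.082*np.cos(a)+.009*np.sin(a)+.007; z=.0634+.082*np.sin(a)+.009*np.cos(a); dt=t+.091
    print(round(a,1),np.round([dt*.99,dt*.139,z-.217],4))
E
python3 -m crank '[[0,0.012,0.002,0,0,0,0],[0,0.012,0.002,0,0,0,0],[0,0.012,0.002,0,0,0,0],[0,0.012,0.002,0,0,0,0]]'
```

```text
0.8 [ 0.0132  0.0019 -0.0885]
0.7 [ 0.007   0.001  -0.0939]
0.6 [ 0.0014  0.0002 -0.0999]
0.5 [-0.0036 -0.0005 -0.1064]
0.4 [-0.0079 -0.0011 -0.1134]
0.3 [-0.0116 -0.0016 -0.1208]
0.2 [-0.0144 -0.002  -0.1285]
0.1 [-0.0165 -0.0023 -0.1365]
0.0 [-0.0178 -0.0025 -0.1446]
time: 24.5
ee_pos: [0.4818, -0.2232, 0.2168]
orientation: [[0.99, 0.139, -0.0], [0.139, -0.99, -0.002], [-0.001, 0.002, -1.0]]
wrist_force: [-0.5, 0.9, -0.1]
grip_width: 0.004
grasp_force: 0.0
```

```bash
python3 -m crank '[[0,0.001,0,-0.04,0,0,0],[0,0.001,0,-0.075,0,0,0],[0,0.001,0,-0.085,0,0,0],[0,0.001,0,-0.0885,0,0,0],[0,-0.002,0,-0.091,0,0,0],[0,-0.005,-0.001,-0.094,0,0,0],[0,-0.008,-0.0014,-0.097,0,0,0],[0,-0.0106,-0.0018,-0.1,0,0,0],[0,-0.0106,-0.0018,-0.1,0,0,0]]'; python3 -m crank '[[0,-0.0025,-0.0003,-0.0032,0,0,0],[0,-0.005,-0.0007,-0.0064,0,0,0],[0,-0.0072,-0.001,-0.01,0,0,0],[0,-0.0093,-0.0013,-0.0135,0,0,0],[0,-0.011,-0.0015,-0.017,0,0,0],[0,-0.013,-0.0018,-0.021,0,0,0],[0,-0.013,-0.0018,-0.021,0,0,0]]'
```

```text
time: 25.4
ee_pos: [0.4708, -0.2254, 0.117]
orientation: [[0.99, 0.138, -0.0], [0.138, -0.99, -0.002], [-0.0, 0.002, -1.0]]
wrist_force: [0.8, 0.1, 1.1]
grip_width: 0.007
grasp_force: 0.4
time: 26.1
ee_pos: [0.4575, -0.2268, 0.0953]
orientation: [[0.99, 0.138, -0.002], [0.138, -0.99, -0.001], [-0.002, 0.001, -1.0]]
wrist_force: [0.6, -0.0, 1.1]
grip_width: 0.007
grasp_force: 0.1
```

```bash
python3 -m crank '[[0,-0.0014,-0.0002,-0.004,0,0,0],[0,-0.0028,-0.0004,-0.008,0,0,0],[0,-0.004,-0.0006,-0.012,0,0,0],[0,-0.005,-0.0007,-0.016,0,0,0],[0,-0.0056,-0.0008,-0.019,0,0,0],[0,-0.0056,-0.0008,-0.019,0,0,0]]'; for i in 1 2 3; do python3 -m crank '[[0,0,0,-0.001,0,0,0],[0,0,0,-0.001,0,0,0]]' | grep -E "ee_pos|wrist"; done
```

```text
time: 26.7
ee_pos: [0.4524, -0.2275, 0.0765]
orientation: [[0.99, 0.139, -0.001], [0.139, -0.99, -0.001], [-0.001, 0.001, -1.0]]
wrist_force: [1.2, 0.3, -0.4]
grip_width: 0.007
grasp_force: 0.0
ee_pos: [0.4524, -0.2276, 0.0758]
wrist_force: [-0.2, 0.0, 0.4]
ee_pos: [0.4523, -0.2276, 0.0749]
wrist_force: [-1.0, 0.1, 0.6]
ee_pos: [0.4524, -0.2277, 0.0738]
wrist_force: [-0.9, -0.4, 0.9]
```

```bash
for i in 1 2 3 4 5; do python3 -m crank '[[0,0,0,-0.0006,0,0,0],[0,0,0,-0.0006,0,0,0]]' | grep -E "ee_pos|wrist"; done
```

```text
ee_pos: [0.4525, -0.2276, 0.0733]
wrist_force: [-0.3, 0.1, 0.7]
ee_pos: [0.4526, -0.2277, 0.0727]
wrist_force: [0.0, 0.4, 0.8]
ee_pos: [0.4526, -0.2277, 0.0722]
wrist_force: [-0.8, -0.2, 2.8]
ee_pos: [0.4525, -0.2277, 0.0718]
wrist_force: [-2.3, 0.4, 5.6]
ee_pos: [0.4523, -0.2278, 0.0713]
wrist_force: [-2.5, 0.3, 5.9]
```

The resistance has risen at the expected stop height. I'll back off and check.

```bash
python3 -m crank '[[0,0,0,0.002,0,0,0],[0,0,0,0.01,0,0,0],[0,0,0,0.05,0,0,0],[0,0,0,0.1,0,0,0],[0,0,0,0.13,0,0,0],[0,0,0,0.13,0,0,0],[0,0,0,0.13,0,0,0],[0,0,0,0.13,0,0,0]]' | grep -E "time|ee_pos|wrist"; python3 - <<'E'
from h import *
p=capture("wrist"); save(p,"w8.png")
w=cloud(p); y=np.radians(8); d=w[...,:2]-[.561,-.2125]; t=d@[np.cos(y),np.sin(y)]; n=d@[-np.sin(y),np.cos(y)]
m=(abs(n)<.006)&(t<-.045)&(t>-.14)&(w[...,2]>.05)&(w[...,2]<.17)
for lo in np.arange(-.14,-.04,.01):
    k=m&(t>=lo)&(t<lo+.01)
    if k.sum()>5: print(round(lo+.005,3),k.sum(),np.median(w[k][:,2]).round(4))
b=w[m&(t>-.13)&(t<-.05)]; tt=t[m&(t>-.13)&(t<-.05)]; print("slope",np.polyfit(tt,b[:,2],1))
k=(abs(n)<.04)&(t>.03)&(t<.095)&(abs(w[...,2]-.08)<.012); b=w[k]; print("plate",np.linalg.lstsq(np.c_[b[:,:2]-b[:,:2].mean(0),np.ones(len(b))],b[:,2],rcond=None)[0],len(b))
k=(abs(n)<.015)&(abs(t)<.03)&(abs(w[...,2]-.125)<.01); b=w[k]; print("rib top",np.median(b[:,2]),cv2.minAreaRect((b[:,:2]*1000).astype(np.float32)))
tips(p,["coupler","foot","handle_hinge","handle_grip"])
E
```

```text
time: 29.1
ee_pos: [0.4518, -0.2271, 0.1997]
wrist_force: [-0.1, -0.2, 0.5]
-0.135 43 0.072
-0.125 138 0.0722
-0.115 134 0.0721
-0.105 140 0.0723
-0.095 142 0.0723
-0.085 146 0.0722
-0.075 163 0.0722
-0.065 162 0.0722
-0.055 164 0.0723
-0.045 88 0.0723
slope [0.00144928 0.0723486 ]
plate [0.00074525 0.00066137 0.08039804] 5092
rib top 0.1253311426881426 ((560.9976196289062, -211.86639404296875), (40.43389892578125, 25.757991790771484), 8.661429405212402)
coupler [ 0.5619 -0.2104  0.0308] 0.58
handle_hinge [ 0.5269 -0.2151  0.065 ] 0.81
handle_grip [ 0.4474 -0.2292  0.0689] 0.7
```

The handle is level (slope 0.001 rad), the plate is level, and the coupler is flush (rib top at 125 mm, which is 29.4 + 96). The robot is clear of everything.

```bash
python3 -c "
from plant import order
print(order.finish_job())"
```

```text
the job is handed in; nothing more can be done
None
```

The job is handed in: the coupler sits flush and level on the stud's flange with its handle pressed fully down, nothing was forced or dropped, and I kept clear of the cup, knife blank and sanding block.

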